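Find the loose manifold bolt and hold its cap open

ROBOT

A 6-joint arm with a two-finger parallel gripper is mounted at the origin on a cart in front of the work surface, level with it; the furniture and walls round the work are solid. World frame = base frame: x ahead of the robot, y to its left, z up, the work surface at z = 0. Lengths are in m, angles in rad, forces in N, time in s.
With the tool pointing down it reaches from about 0.375 to 0.975 m from the base axis. Payload 3.8 kg.
Tool frame: the origin (TCP) lies at the very end of the fingers, on their centre line; the grasp point (between the pads) lies behind it (bot.tcp_to_grasp is the y of the grasp point in the tool frame, in m); y points along the fingers, z is the direction in which the jaws open and shut, and the axes are right-handed (so a half turn about y gives the same grasp; the last joint's range is limited). The gripper opens to 85 mm and grips with 20 to 120 N. Pads are 22 mm wide; open, the fingers measure 114 mm over their backs; the gripper's body (76 mm by 85 mm) begins 54 mm behind the grasp point. The pads swing forward as they close: fully open they stand 13 mm farther back than shut.
Start: joints at [-1.322, 0.264, 1.604, -0, 1.274, -0.037], TCP at [0.19, -0.648, 0.231] pointing down, gripper open.
Joint ranges: [-2.63, 2.63], [-0.94, 2.18], [0.31, 2.57], [-1.31, 4.45], [0, 2.66], [-2.55, 2.55]. Speed limits (rad/s): [2.57, 2.57, 3.14, 3.14, 3.14, 3.14].

INTERFACE

Orientations are given as a rotation vector (axis times angle).
In Python, from workcell import bot, optics, workorder gives the robot as it stands.
- The arm moves only by the shell command python3 -m handwheel 'ROWS' [FORCE]. ROWS is JSON, a list of rows, each a list of 7 numbers: the shift along the tool's x, y, z in m, then the turn, a rotation vector about the tool's x, y, z in rad, then the opening, from 0 (shut) to 1 (fully open). A call has 1 to 8 rows; each row shifts and turns the commanded pose from where the row before left it, along the tool's axes as they then stand; what a row does not reach is not made up. A row lasts 1/8 s, in which the tool goes at most 62.5 mm and 10.7 degrees, less where a joint would pass 70% of its speed; a pose out of reach is approached as far as the arm can. A call with a gripper value outside its range is refused whole. The fingers move at their own pace and stop on an object; FORCE is the grip in N (left out, the last holds). Time passes only in rows, so rows that do not move let the fingers close. It gives the time, the measured TCP pose, the force and the opening at its end, in the units of the state.
- bot.read_state(): the state, without advancing time (a new reading comes with each control period).
- optics.read_camera(name): name is "side" or "top" or "wrist"; returns a dict with "image" (384x512x3 uint8, red, green, blue), "z_map" (384x512 float32, m along the optical axis (not along the pixel's ray), 0 where there is no reading), "mtx" (3x3 intrinsics, pixels), "world_from_camera" (4x4, takes a point from camera to world coordinates); the wrist camera has in their place "hand_eye" (4x4, takes a point from camera to tool coordinates, whose origin is the TCP and whose axes are the tool frame's). Camera axes: x right, y down, z forward; pixel columns grow to the right and rows downward; lengths in m; the calibration is good to about 2 mm. The wrist camera is an equidistant fisheye: a pixel r from the principal point sees the ray r / f radians off the axis. A picture is of the moment at which its call begins: read the wrist's pose just before it.
- workorder.finish_job(): hands the job in, once; it reports no verdict.
The state is a dict: "time": time; "q": joint angles; "joint_vel": joint speeds; "joint_torque": joint torques, N m; "tool_pos": TCP position; "tcp_rot": TCP orientation; "wrist_force": force on the tool from outside, world axes, zero at the start; "torque": the same for the moment, N m; "width": opening from 0.0 (shut) to 1.0 (fully open).
Only numpy, scipy, OpenCV 4.12 (cv2) and the standard library are available. Lean on these libraries where they do the work, as an engineer would, in place of code of your own. Each camera call takes 0.05 s, during which the arm holds its last target.

TASK

One of the manifold's three bolts is loose: with the fingertips tap the bolt heads from above one after another, left, middle, right (as seen from the robot), firmly enough that the loose one sinks to its stop and stays down, while the tight ones stand firm. Then lift only the loose bolt's yellow cap (it has a red ball knob) to about 45 degrees or higher, and finish while still holding it up there, so that a colleague can get at the bolt with a spanner. Leave the other two caps shut and do not disturb the flask, the vial and the screw clamp.

Things in the scene. Friction and masses are not known exactly. Their poses are not given: they have to be found in the camera images.
- manifold: Blue painted manifold block fixed to the worktop, 72 x 240 mm on an 80 x 270 mm steel base plate, its top face 40 mm above the worktop; origin at the centre of its underside, x towards its back (outlet stubs), y along it to its left, z up. Three identical stations sit on its centre line at y = +80 (left), 0 (middle), -80 mm (right), each with an upright bolt that sticks up through the 25 mm hole of a hinged yellow cap.
- bolt_left_top (a point): Centre of the top of the left (+y) bolt's hexagon head, a steel head 17 mm wide whose top stands 62 mm above the worktop, 14 mm above the cap's top face (48 mm). Sinks with the bolt.
- bolt_left (a joint): How far the left (+y) bolt has sunk, m, 0 at the start. A tight bolt stops hard (under 1 mm). The loose one gives way under about 2 N, sinks 7 mm to its stop, still stands 7 mm proud of the cap, and stays down. Which one is loose cannot be seen beforehand.
- bolt_mid_top (a point): Centre of the top of the middle bolt's hexagon head, a steel head 17 mm wide whose top stands 62 mm above the worktop, 14 mm above the cap's top face (48 mm). Sinks with the bolt.
- bolt_mid (a joint): How far the middle bolt has sunk, m, 0 at the start. A tight bolt stops hard (under 1 mm). The loose one gives way under about 2 N, sinks 7 mm to its stop, still stands 7 mm proud of the cap, and stays down. Which one is loose cannot be seen beforehand.
- bolt_right_top (a point): Centre of the top of the right (-y) bolt's hexagon head, a steel head 17 mm wide whose top stands 62 mm above the worktop, 14 mm above the cap's top face (48 mm). Sinks with the bolt.
- bolt_right (a joint): How far the right (-y) bolt has sunk, m, 0 at the start. A tight bolt stops hard (under 1 mm). The loose one gives way under about 2 N, sinks 7 mm to its stop, still stands 7 mm proud of the cap, and stays down. Which one is loose cannot be seen beforehand.
- cap_left_ball (a point): Centre of the red ball knob, 18 mm across, on the front tongue (12 mm wide) of the left (+y) cap; 68 mm above the worktop when the cap is shut, 48 mm in front of the bolt's axis. The tongue's top face is 18 mm below the ball's centre; beside the tongue there is free space down to the worktop. x, y, z are the manifold's axes while the cap is shut; they turn with the cap.
- cap_left_hinge (a point): Point on the left (+y) cap's hinge axis, which runs along the manifold's y, 28 mm behind the bolt's axis and 45 mm above the worktop (76 mm behind and 23 mm below the ball's centre).
- cap_left (a joint): Opening angle of the left (+y) cap (50 x 50 mm plate, 70 g), rad: 0 shut, grows as the front with the ball rises, stop at 1.3. The cap falls shut by itself when let go.
- cap_mid_ball (a point): Centre of the red ball knob, 18 mm across, on the front tongue (12 mm wide) of the middle cap; 68 mm above the worktop when the cap is shut, 48 mm in front of the bolt's axis. The tongue's top face is 18 mm below the ball's centre; beside the tongue there is free space down to the worktop. x, y, z are the manifold's axes while the cap is shut; they turn with the cap.
- cap_mid_hinge (a point): Point on the middle cap's hinge axis, which runs along the manifold's y, 28 mm behind the bolt's axis and 45 mm above the worktop (76 mm behind and 23 mm below the ball's centre).
- cap_mid (a joint): Opening angle of the middle cap (50 x 50 mm plate, 70 g), rad: 0 shut, grows as the front with the ball rises, stop at 1.3. The cap falls shut by itself when let go.
- cap_right_ball (a point): Centre of the red ball knob, 18 mm across, on the front tongue (12 mm wide) of the right (-y) cap; 68 mm above the worktop when the cap is shut, 48 mm in front of the bolt's axis. The tongue's top face is 18 mm below the ball's centre; beside the tongue there is free space down to the worktop. x, y, z are the manifold's axes while the cap is shut; they turn with the cap.
- cap_right_hinge (a point): Point on the right (-y) cap's hinge axis, which runs along the manifold's y, 28 mm behind the bolt's axis and 45 mm above the worktop (76 mm behind and 23 mm below the ball's centre).
- cap_right (a joint): Opening angle of the right (-y) cap (50 x 50 mm plate, 70 g), rad: 0 shut, grows as the front with the ball rises, stop at 1.3. The cap falls shut by itself when let go.
- flask_mid (a point): Bystander: stoppered conical glass flask, 75 mm wide, 114 mm high; point half-way up its axis.
- vial_blue_mid (a point): Bystander: glass vial with blue cap, 25 mm wide, 60 mm high; point half-way up its axis.
- clamp_mid (a point): Bystander: small blue screw clamp lying flat, 62 x 96 x 12 mm; point at its middle.

How it is judged:
On the way, in this order (a step that is already met when the one before it is completed fails the run):
1. the fingers tap the left (+y) bolt (more than 1 N) (contact force between the fingers and bolt_left above 1 N), for 0.02 s.
2. the fingers tap the middle bolt (more than 1 N) (contact force between the fingers and bolt_mid above 1 N), for 0.02 s.
3. the fingers tap the right (-y) bolt (more than 1 N) (contact force between the fingers and bolt_right above 1 N), for 0.02 s.
4. the loose bolt's cap is held up by the fingers, at 0.7 rad or more (((value of joint bolt_left above 0.003 m and value of joint cap_left above 0.7 rad and velocity of joint cap_left between -0.15 and 0.15 rad/s and contact force between the fingers and cap_left above 0.3 N and value of joint each of cap_mid, cap_right below 0.15 rad) or (value of joint bolt_mid above 0.003 m and value of joint cap_mid above 0.7 rad and velocity of joint cap_mid between -0.15 and 0.15 rad/s and contact force between the fingers and cap_mid above 0.3 N and value of joint each of cap_left, cap_right below 0.15 rad) or (value of joint bolt_right above 0.003 m and value of joint cap_right above 0.7 rad and velocity of joint cap_right between -0.15 and 0.15 rad/s and contact force between the fingers and cap_right above 0.3 N and value of joint each of cap_left, cap_mid below 0.15 rad))), for 0.2 s.
At the end, for the whole second after the job is handed in: The bolt that has sunk (more than 3 mm) has its cap open by at least 0.7 rad, at rest and in contact with the fingers that hold it; the other two caps are shut (under 0.15 rad) (((value of joint bolt_left above 0.003 m and value of joint cap_left above 0.7 rad and velocity of joint cap_left between -0.15 and 0.15 rad/s and contact force between the fingers and cap_left above 0.3 N and value of joint each of cap_mid, cap_right below 0.15 rad) or (value of joint bolt_mid above 0.003 m and value of joint cap_mid above 0.7 rad and velocity of joint cap_mid between -0.15 and 0.15 rad/s and contact force between the fingers and cap_mid above 0.3 N and value of joint each of cap_left, cap_right below 0.15 rad) or (value of joint bolt_right above 0.003 m and value of joint cap_right above 0.7 rad and velocity of joint cap_right between -0.15 and 0.15 rad/s and contact force between the fingers and cap_right above 0.3 N and value of joint each of cap_left, cap_mid below 0.15 rad))); the arm keeps its last pose, push and grip.
It fails at once if the cap of a bolt that has not been found loose is lifted (over 0.3 rad) ((value of joint cap_left above 0.3 rad and value of joint bolt_left below 0.003 m) or (value of joint cap_mid above 0.3 rad and value of joint bolt_mid below 0.003 m) or (value of joint cap_right above 0.3 rad and value of joint bolt_right below 0.003 m)).
It fails at once if the flask, vial or clamp is moved by more than 20 mm (distance of any of flask_mid, vial_blue_mid, clamp_mid from where it was at the start of the episode above 0.02 m).
It also fails if it takes over 48 s, if anything falls off the work surface, if the arm or the gripper's body presses on something with over 40 N, if the wrist force passes 120 N, or if a joint passes its speed limit or range.

## Working session

There is one attempt and no reset: what is moved stays moved. The work goes in short steps, Python scripts to look and compute and a shell command to move; the robot and the scene stay as the last step left them, time stands still between calls to the robot, and variables do not carry over. Pictures are saved under pics/ and viewed, and the job is handed in when it is done.

```bash
mkdir -p pics; ls
cat > h.py <<'E'
import numpy as np,cv2
from scipy.spatial.transform import Rotation as R
from workcell import bot,optics,workorder
def save(n,im,crop=None,s=1):
    if crop: u0,v0,u1,v1=crop; im=im[v0:v1,u0:u1]
    im=cv2.resize(im,None,fx=s,fy=s,interpolation=cv2.INTER_CUBIC)
    cv2.imwrite('pics/'+n+'.png',im[:,:,::-1])
def px(c,u,v,z=None):
    zz=c['z_map'][v,u] if z is None else z
    p=np.linalg.inv(c['mtx'])@[u,v,1]*zz
    return (c['world_from_camera']@np.r_[p,1])[:3]
def T():
    s=bot.read_state(); return np.array(s['tool_pos']),R.from_rotvec(s['tcp_rot'])
E
python3 - <<'E'
from h import *
s=bot.read_state();print(s);print(bot.tcp_to_grasp);print(T()[1].as_matrix().round(3))
for n in('top','side'):
    c=optics.read_camera(n);save(n+'0',c['image'],s=1.5);print(c['mtx'],c['world_from_camera'])
E
```

```text
pics
{'time': 0.0, 'q': array([-1.32189369e+00,  2.64737010e-01,  1.60537790e+00,  1.30544092e-05,
        1.27367951e+00, -3.69193314e-02]), 'joint_vel': array([ 1.02915584e-03, -8.10202542e-04, -2.09993732e-03, -1.54235329e-04,
       -9.01891779e-06, -4.42119174e-05]), 'joint_torque': array([-6.56422144e-04, -5.15110624e+01, -3.67316294e+01, -7.24939895e-07,
        1.30054518e-02, -1.51886729e-05]), 'tool_pos': array([ 0.19012475, -0.64691496,  0.22997078]), 'tcp_rot': array([-0.29782246,  2.07048084, -2.06590332]), 'wrist_force': array([ 0.33787279, -0.22156286,  0.46465885]), 'torque': array([ 0.04992002, -0.01185099,  0.00727529]), 'width': 1.002247780601325}
-0.0187
[[-0.959 -0.001  0.282]
 [-0.282  0.002 -0.959]
 [-0.    -1.    -0.002]]
[[441.05127311   0.         251.76098154]
 [  0.         441.05127311 190.09290628]
 [  0.           0.           1.        ]] [[-0.02035208 -0.98787225  0.15392922  0.2736164 ]
 [-0.99968294  0.01782408 -0.01778552 -0.04236439]
 [ 0.01482617 -0.15424239 -0.98792179  1.63145788]
 [ 0.          0.          0.          1.        ]]
[[499.86570523   0.         256.79501595]
 [  0.         499.86570523 186.24889956]
 [  0.           0.           1.        ]] [[-0.91026535 -0.23997448  0.33738589  0.05816409]
 [-0.41346265  0.4844138  -0.77096816  1.01253741]
 [ 0.02157831 -0.84128207 -0.54016558  0.80705834]
 [ 0.          0.          0.          1.        ]]
```

View pics/top0.png

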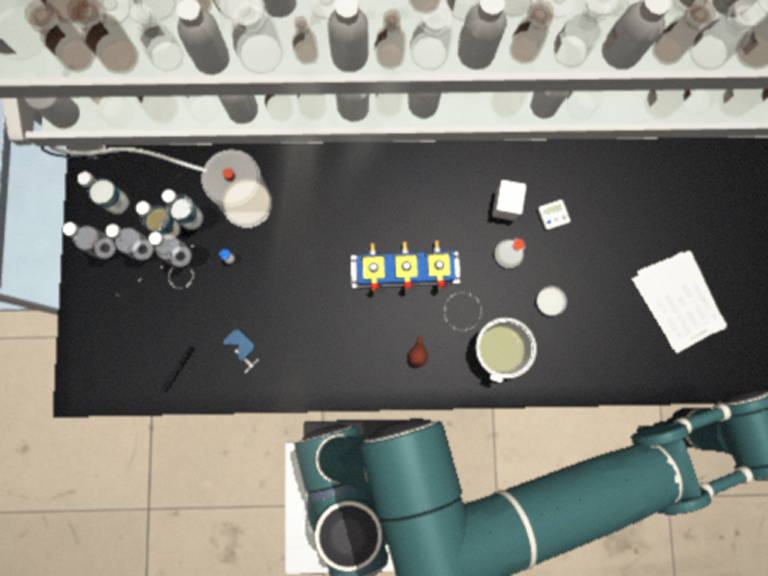

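View pics/side0.png

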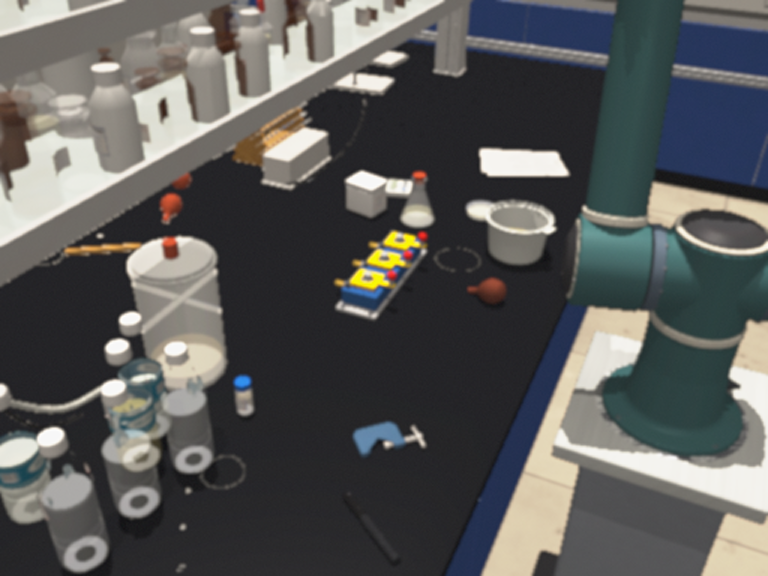

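The manifold shows in the top view at about (405,268) in the 1.5x picture. The flask is at (510,252), the vial at (227,256) and the clamp at (240,345). I'll enlarge it.

Run:
```python
from h import *
c=optics.read_camera('top');save('top1',c['image'],(225,155,315,200),8)
d=optics.read_camera('side');save('side1',d['image'],(215,145,295,215),8)
np.savez('cams',**{a+k:v for a,x in(('t',c),('s',d)) for k,v in x.items() if k!='name'})
```

```text
(no output)
```

View pics/top1.png

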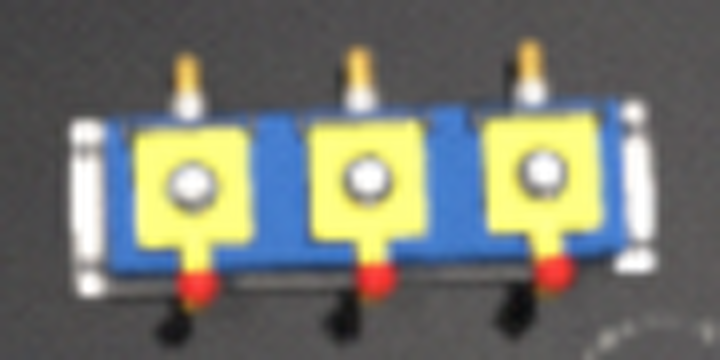

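View pics/side1.png

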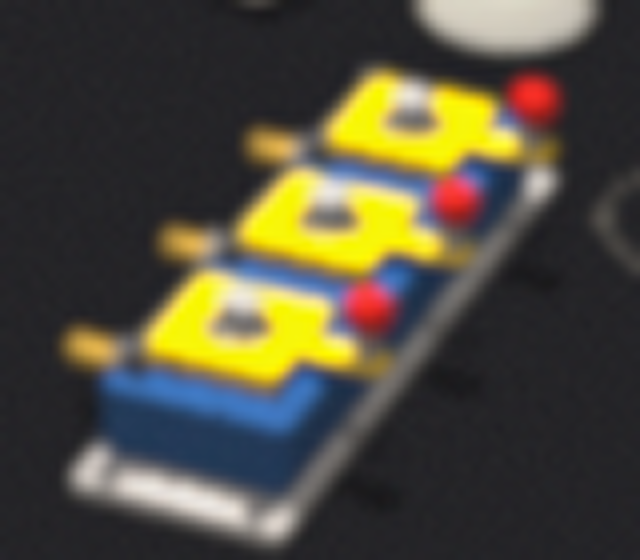

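The top crop shows bolts at (192,183), (369,178) and (544,172), with balls at (199,286), (377,280) and (554,271). The side crop shows bolts at (240,292), (332,187) and (410,90), with balls at (369,307), (456,199) and (534,98). Next I intersect these with the known heights.

Run:
```python
from h import *
d=np.load('cams.npz')
def ray(a,u,v,z):
    W=d[a+'world_from_camera'];r=W[:3,:3]@(np.linalg.inv(d[a+'mtx'])@[u,v,1]);o=W[:3,3]
    return o+r*(z-o[2])/r[2]
def zc(a,u,v):
    W=d[a+'world_from_camera'];z=d[a+'z_map'][round(v),round(u)]
    return (W@np.r_[np.linalg.inv(d[a+'mtx'])@[u,v,1]*z,1])[:3]
for a,u0,v0,P in(('t',225,155,[(192,183),(369,178),(544,172),(199,286),(377,280),(554,271)]),('s',215,145,[(240,290),(332,185),(410,89),(369,307),(456,199),(534,98)])):
    for i,(x,y) in enumerate(P):
        u,v=u0+(x+.5)/8-.5,v0+(y+.5)/8-.5
        print(a,i,ray(a,u,v,.062 if i<3 else .068).round(4),zc(a,u,v).round(4))
for n,(x,y) in dict(flask=(510,252),vial=(227,256),clamp=(240,345)).items(): print(n,zc('t',x/1.5,y/1.5).round(3))
```

```text
t 0 [ 0.5647 -0.06    0.062 ] [ 0.5648 -0.06    0.0612]
t 1 [ 0.5656 -0.1401  0.062 ] [ 0.5658 -0.1402  0.0606]
t 2 [ 0.567  -0.2196  0.062 ] [ 0.5663 -0.2191  0.0657]
t 3 [ 0.5166 -0.0622  0.068 ] [ 0.5166 -0.0622  0.0678]
t 4 [ 0.5179 -0.1421  0.068 ] [ 0.5169 -0.1417  0.074 ]
t 5 [ 0.5205 -0.2218  0.068 ] [ 0.5189 -0.2206  0.0785]
s 0 [ 0.566  -0.0613  0.062 ] [ 0.5654 -0.0601  0.0628]
s 1 [ 0.5671 -0.1415  0.062 ] [ 0.5668 -0.141   0.0624]
s 2 [ 0.5702 -0.2203  0.062 ] [ 0.5712 -0.2225  0.0607]
s 3 [ 0.5171 -0.0625  0.068 ] [ 0.5133 -0.0536  0.0741]
s 4 [ 0.5187 -0.1432  0.068 ] [ 0.5143 -0.1321  0.0751]
s 5 [ 0.5214 -0.225   0.068 ] [ 0.5185 -0.2171  0.0727]
flask [ 0.593 -0.393  0.065]
vial [0.597 0.292 0.055]
clamp [0.384 0.267 0.012]
```

The two views agree to about 2 mm, and the 80 mm pitch and 48 mm ball offset check out. The bolts are at L (0.565,-0.0605), M (0.566,-0.1405) and R (0.568,-0.220), with a yaw of about +0.025. I'll align the jaws with the manifold, close the fingers and travel high.

```bash
python3 -m handwheel '[[0,0,0,0,0.13,0,0],[0,0,0,0,0.13,0,0],[-0.028,0,-0.0412,0,0,0,0],[-0.028,0,-0.0412,0,0,0,0],[-0.028,0,-0.0412,0,0,0,0],[-0.028,0,-0.0412,0,0,0,0],[-0.028,0,-0.0412,0,0,0,0],[-0.028,0,-0.0412,0,0,0,0]]' 30
python3 -m handwheel '[[-0.028,0,-0.0412,0,0,0,0],[-0.028,0,-0.0412,0,0,0,0],[-0.028,0,-0.0412,0,0,0,0],[-0.028,0,-0.0412,0,0,0,0],[-0.028,0,-0.0412,0,0,0,0],[-0.028,0,-0.0412,0,0,0,0],[-0.028,0,-0.0412,0,0,0,0],[0,0,0,0,0,0,0]]'
cat > to.py <<'E'
import sys
from h import *
p,r=T();t=np.array([float(x) for x in sys.argv[1:4]])
yaw=float(sys.argv[4]) if len(sys.argv)>4 else 0.025
G=np.column_stack([[-np.cos(yaw),-np.sin(yaw),0],[0,0,-1],[np.sin(yaw),-np.cos(yaw),0]])
print('shift',r.inv().apply(t-p).round(4),'turn',(r.inv()*R.from_matrix(G)).as_rotvec().round(4))
s=bot.read_state();print(s['time'],p.round(4),s['wrist_force'].round(2),s['width'])
E
python3 to.py .565 -.0605 .1
```

```text
time: 1.2
tool_pos: [0.3525, -0.3946, 0.2312]
tcp_rot: [-0.028, 2.209, -2.208]
wrist_force: [0.8, 0.1, 0.7]
width: -0.002
time: 2.2
tool_pos: [0.5416, -0.1, 0.2311]
tcp_rot: [-0.033, 2.207, -2.205]
wrist_force: [0.2, -0.4, 0.4]
width: -0.0
shift [-0.0246  0.1311 -0.0387] turn [ 0.0008  0.0052 -0.0001]
2.2 [ 0.5416 -0.1     0.2311] [ 0.19 -0.38  0.42] -0.00037047680097638906
```

```bash
python3 -m handwheel '[[-0.0123,0.03,-0.0193,0,0.005,0,0],[-0.0123,0.03,-0.0193,0,0,0,0],[0,0.04,0,0,0,0,0],[0,0.03,0,0,0,0,0],[0,0,0,0,0,0,0]]'
python3 to.py .565 -.0605 .062
python3 - <<'E'
from h import *
c=optics.read_camera('side');save('s2',c['image'],(215,110,315,215),6)
c=optics.read_camera('wrist');save('w2',c['image'],s=1.5);print(c['hand_eye'].round(3),c['mtx'])
E
```

```text
time: 2.82
tool_pos: [0.5608, -0.0641, 0.0982]
tcp_rot: [-0.03, 2.216, -2.214]
wrist_force: [-0.5, -0.3, -0.3]
width: -0.001
shift [-0.0046  0.0361 -0.0035] turn [ 0.0009 -0.0049  0.0071]
2.825 [ 0.5608 -0.0641  0.0982] [-0.47 -0.29 -0.34] -0.001397130653104176
[[-0.     0.959  0.282 -0.071]
 [ 0.001 -0.282  0.959 -0.141]
 [ 1.     0.    -0.001 -0.001]
 [ 0.     0.     0.     1.   ]] [[297.31863964   0.         255.75070255]
 [  0.         297.31863964 194.48018551]
 [  0.           0.           1.        ]]
```

View pics/s2.png

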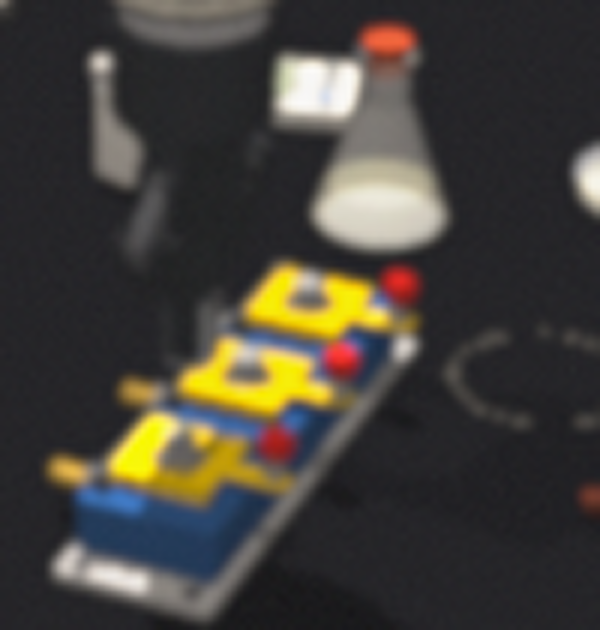

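View pics/w2.png

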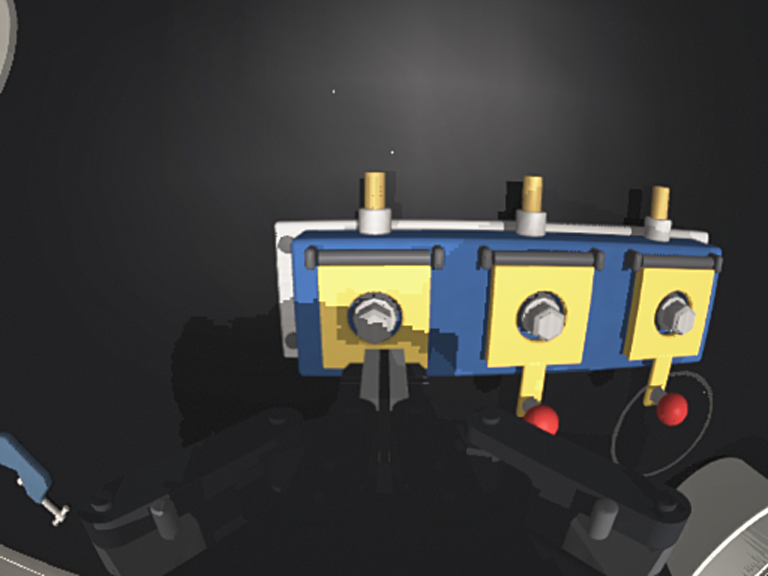

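The fingertips, near (382,352) in the wrist view, are just in front of the left bolt at (375,312). I'll centre and descend in small steps.

```bash
python3 -m handwheel '[[-0.0045,0.012,-0.0035,0,-0.005,0.006,0],[0,0.012,0,0,0,0,0],[0,0.005,0,0,0,0,0],[0,0.003,0,0,0,0,0],[0,0,0,0,0,0,0]]'
python3 to.py .565 -.0605 .062
```

```text
time: 3.55
tool_pos: [0.5685, -0.06, 0.0691]
tcp_rot: [-0.022, 2.206, -2.206]
wrist_force: [0.2, 0.0, 0.1]
width: -0.001
shift [0.0035 0.007  0.0004] turn [ 0.      0.0009 -0.0056]
3.55 [ 0.5685 -0.06    0.0691] [0.22 0.02 0.08] -0.0013648382859793896
```

```bash
python3 -m handwheel '[[0.003,0.003,0,0,0,-0.005,0],[0,0.003,0,0,0,0,0],[0,0.002,0,0,0,0,0],[0,0,0,0,0,0,0]]'
python3 to.py .565 -.0605 .062
```

```text
time: 4.05
tool_pos: [0.5655, -0.0601, 0.0617]
tcp_rot: [-0.028, 2.208, -2.208]
wrist_force: [-2.0, 0.5, 2.9]
width: -0.001
shift [ 0.0005 -0.0003  0.0004] turn [ 0.      0.0008 -0.0006]
4.05 [ 0.5655 -0.0601  0.0617] [-2.05  0.46  2.87] -0.0007433060251528646
```

Contact at 2.9 N and z=0.0617. I'll press a little more to see whether it yields.

```bash
python3 -m handwheel '[[0,0.001,0,0,0,0,0],[0,0.001,0,0,0,0,0],[0,0,0,0,0,0,0]]'
python3 to.py .565 -.0605 .062
```

```text
time: 4.42
tool_pos: [0.5656, -0.0602, 0.0614]
tcp_rot: [-0.028, 2.208, -2.208]
wrist_force: [-6.1, 0.4, 14.4]
width: 0.001
shift [ 0.0006 -0.0006  0.0003] turn [-0.      0.0009 -0.0006]
4.425 [ 0.5656 -0.0602  0.0614] [-6.12  0.42 14.38] 0.0013030927744594
```

The left bolt stands firm at 14 N, so it is tight. Next is the middle one.

```bash
python3 -m handwheel '[[0,-0.02,0,0,0,0,0],[0,0,0.04,0,0,0,0],[0,0,0.04,0,0,0,0],[0,0,0,0,0,0,0],[0,0,0,0,0,0,0]]'
python3 to.py .566 -.1405 .062
```

```text
time: 5.05
tool_pos: [0.5674, -0.1398, 0.0789]
tcp_rot: [-0.027, 2.209, -2.208]
wrist_force: [-0.3, -0.3, -0.2]
width: -0.002
shift [0.0014 0.0169 0.0007] turn [ 0.0006  0.     -0.0005]
5.05 [ 0.5674 -0.1398  0.0789] [-0.32 -0.28 -0.2 ] -0.00204818790486911
```

```bash
python3 -m handwheel '[[0.0005,0.01,0,0,0,0,0],[0,0.005,0,0,0,0,0],[0,0.003,0,0,0,0,0],[0,0.0015,0,0,0,0,0],[0,0,0,0,0,0,0]]'
python3 to.py .566 -.1405 .062
```

```text
time: 5.68
tool_pos: [0.5673, -0.1401, 0.0597]
tcp_rot: [-0.027, 2.208, -2.208]
wrist_force: [-0.3, 0.2, 0.3]
width: -0.003
shift [ 0.0013 -0.0023  0.0004] turn [-0.0002  0.001  -0.0012]
5.675 [ 0.5673 -0.1401  0.0597] [-0.34  0.15  0.29] -0.002921807025016787
```

No resistance at 0.0597, so the bolt may be sinking. I'll continue towards the stop at 0.055.

```bash
python3 -m handwheel '[[0,0.002,0,0,0,0,0],[0,0.0015,0,0,0,0,0],[0,0,0,0,0,0,0]]'
python3 -m handwheel '[[0,0.001,0,0,0,0,0],[0,0.001,0,0,0,0,0],[0,0,0,0,0,0,0]]'
```

```text
time: 6.05
tool_pos: [0.5674, -0.1402, 0.0563]
tcp_rot: [-0.027, 2.208, -2.208]
wrist_force: [0.6, -0.4, 1.1]
width: 0.002
time: 6.42
tool_pos: [0.5674, -0.1403, 0.055]
tcp_rot: [-0.027, 2.208, -2.208]
wrist_force: [-1.7, 0.5, 5.0]
width: -0.004
```

The stop is felt at z=0.055 (5 N), matching a 7 mm sink. The middle bolt is the loose one. One more small push, then the right bolt.

```bash
python3 -m handwheel '[[0,0.001,0,0,0,0,0],[0,0,0,0,0,0,0],[0,-0.025,0,0,0,0,0],[0,0,0.04,0,0,0,0],[0,0,0.04,0,0,0,0],[0,0,0,0,0,0,0],[0,0,0,0,0,0,0]]'
python3 to.py .568 -.220 .062
python3 - <<'E'
from h import *
c=optics.read_camera('wrist');save('w3',c['image'],s=1.5)
E
```

```text
time: 7.3
tool_pos: [0.5687, -0.2198, 0.0777]
tcp_rot: [-0.028, 2.21, -2.208]
wrist_force: [0.1, -0.3, -0.6]
width: 0.0
shift [0.0007 0.0157 0.0002] turn [ 0.0009 -0.      0.    ]
7.3 [ 0.5687 -0.2198  0.0777] [ 0.08 -0.29 -0.59] 0.000498570680746085
```

View pics/w3.png

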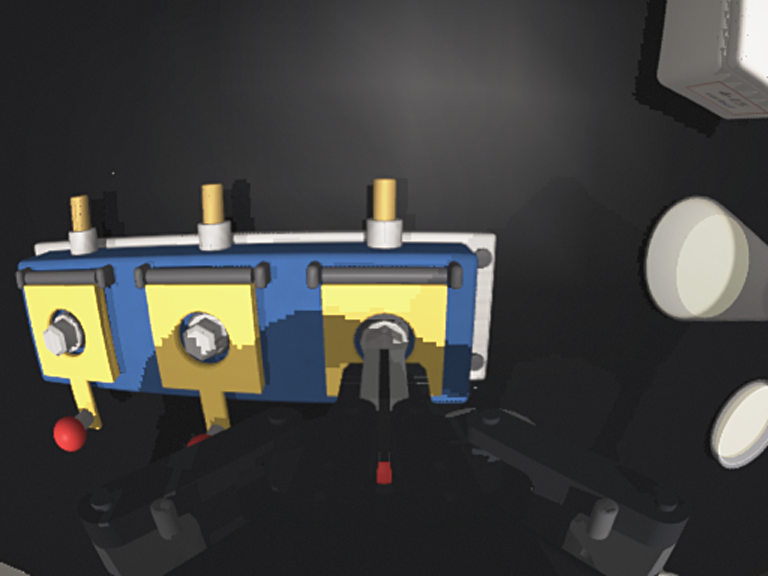

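The wrist view shows the middle bolt at (207,337), sitting lower in its hole than the left one at (63,335). The fingers are over the right bolt at (383,340), and the right ball at (384,472) shows between the finger backs. Now I tap the right bolt.

```bash
python3 -m handwheel '[[0.0005,0.009,0,0,0,0,0],[0,0.004,0,0,0,0,0],[0,0.003,0,0,0,0,0],[0,0.0015,0,0,0,0,0],[0,0,0,0,0,0,0]]'
python3 to.py .568 -.220 .062
```

```text
time: 7.98
tool_pos: [0.5684, -0.2194, 0.0616]
tcp_rot: [-0.029, 2.21, -2.207]
wrist_force: [-3.9, 2.9, 6.7]
width: -0.003
shift [ 0.0004 -0.0004  0.0006] turn [0.001  0.001  0.0002]
7.975 [ 0.5684 -0.2194  0.0616] [-3.9   2.93  6.68] -0.0030119642878717306
```

The right bolt is firm at 6.7 N, so it is tight. I'll lift, open the jaws partly and go above the middle ball.

```bash
python3 -m handwheel '[[0,-0.03,0,0,0,0,0],[0,-0.025,0,0,0,0,0.6],[0.024,0,-0.039,0,0,0,0.6],[0.024,0,-0.039,0,0,0,0.6],[0,0,0,0,0,0,0.6],[0,0,0,0,0,0,0.6]]'
python3 to.py .518 -.1425 .053
python3 - <<'E'
from h import *
c=optics.read_camera('wrist');save('w4',c['image'],s=1.5)
c=optics.read_camera('side');save('s4',c['image'],(215,110,315,215),6)
E
```

```text
time: 8.72
tool_pos: [0.5194, -0.1436, 0.1161]
tcp_rot: [-0.027, 2.206, -2.208]
wrist_force: [0.5, 0.0, 0.3]
width: 0.597
shift [ 0.0015  0.0631 -0.0012] turn [-0.0008  0.0015 -0.0023]
8.725 [ 0.5194 -0.1436  0.1161] [0.47 0.01 0.29] 0.5970248690691353
```

View pics/w4.png

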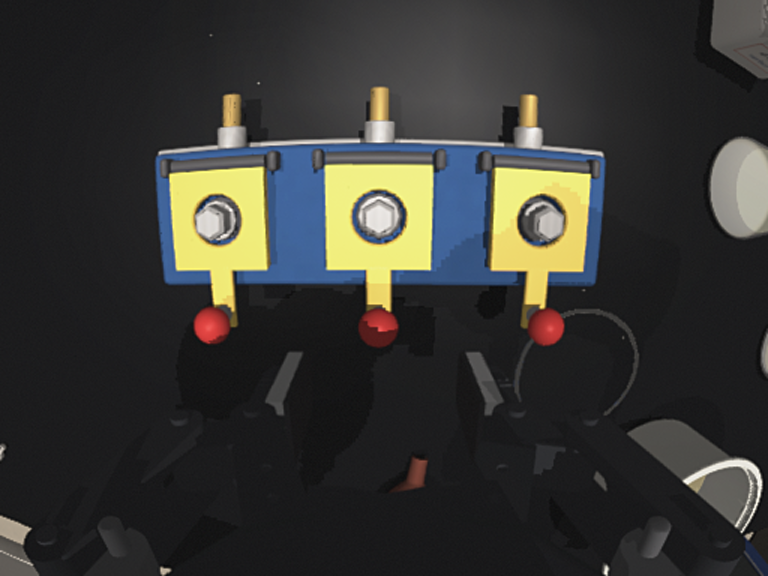

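View pics/s4.png

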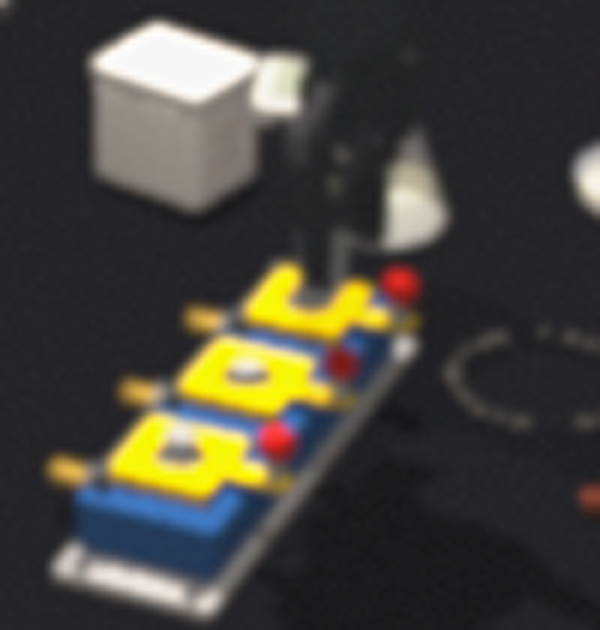

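Shown in the wrist view, the middle bolt is now visibly sunk in its hole at (379,215). The middle ball at (378,327) is centred between the fingers. I descend over the ball.

```bash
python3 -m handwheel '[[0.001,0.02,-0.001,0,0,0,0.5],[0,0.02,0,0,0,0,0.5],[0,0.015,0,0,0,0,0.5],[0,0.008,0,0,0,0,0.5],[0,0,0,0,0,0,0.5]]'
python3 to.py .518 -.1425 .051
python3 - <<'E'
from h import *
c=optics.read_camera('wrist');save('w5',c['image'],(120,130,390,330),2.9)
E
```

```text
time: 9.45
tool_pos: [0.5175, -0.1425, 0.0521]
tcp_rot: [-0.028, 2.209, -2.208]
wrist_force: [1.1, 0.1, 0.1]
width: 0.498
shift [-0.0005  0.0011 -0.    ] turn [0.0004 0.0005 0.0001]
9.45 [ 0.5175 -0.1425  0.0521] [1.11 0.09 0.13] 0.4984230179128695
```

View pics/w5.png

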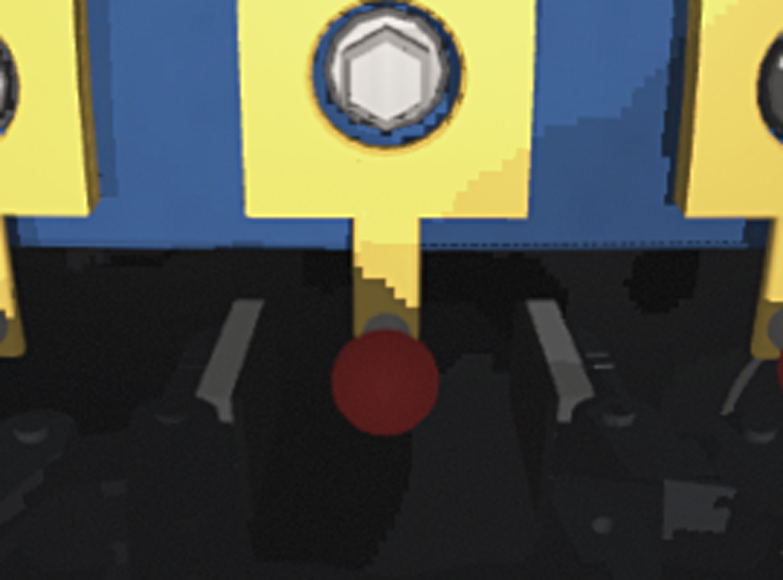

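The ball (385,382 in the crop) is centred between the pads, whose edges are at about (235,345) and (555,345). I close.

```bash
python3 -m handwheel '[[0,0.0015,0,0,0,0,0.3],[0,0,0,0,0,0,0.15],[0,0,0,0,0,0,0.05],[0,0,0,0,0,0,0.05],[0,0,0,0,0,0,0.05],[0,0,0,0,0,0,0.05]]' 30
python3 - <<'E'
from h import *
c=optics.read_camera('wrist');save('w6',c['image'],(120,130,390,330),2.9)
E
```

```text
time: 10.25
tool_pos: [0.5183, -0.1411, 0.052]
tcp_rot: [-0.025, 2.21, -2.206]
wrist_force: [-0.9, 5.6, 1.2]
width: 0.182
```

View pics/w6.png

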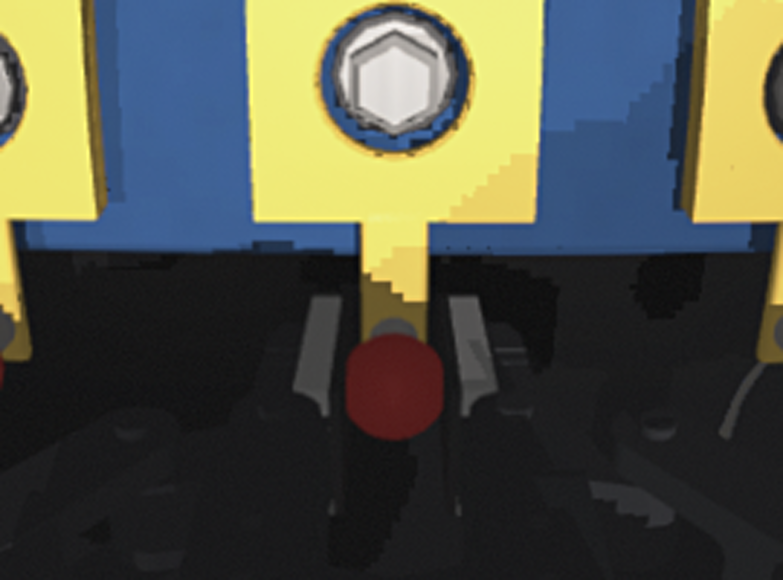

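The ball (395,385 in the crop) sits between the pads and the opening has stopped at 0.18. I ease the sideways load and start the arc about the hinge (r=79 mm) in half-steps.

```bash
python3 -m handwheel '[[0,0,-0.001,0,0,0,0.05],[-0.0021,-0.0056,0,0,0,0,0.05],[-0.0022,-0.0055,0,0,0,0,0.05],[-0.0029,-0.0052,0,0,0,0,0.05],[-0.003,-0.0051,0,0,0,0,0.05],[0,0,0,0,0,0,0.05],[0,0,0,0,0,0,0.05]]'
python3 - <<'E'
from h import *
c=optics.read_camera('wrist');save('w7',c['image'],(120,130,390,330),2.9)
c=optics.read_camera('side');save('s7',c['image'],(215,110,315,215),6)
E
```

```text
time: 11.18
tool_pos: [0.5274, -0.1409, 0.0724]
tcp_rot: [-0.028, 2.209, -2.208]
wrist_force: [-1.1, 4.6, -1.1]
width: 0.186
```

View pics/w7.png

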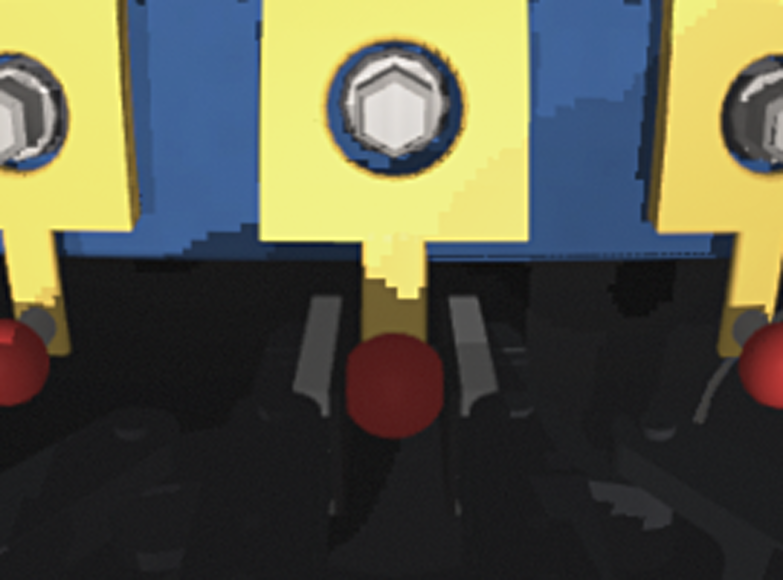

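View pics/s7.png

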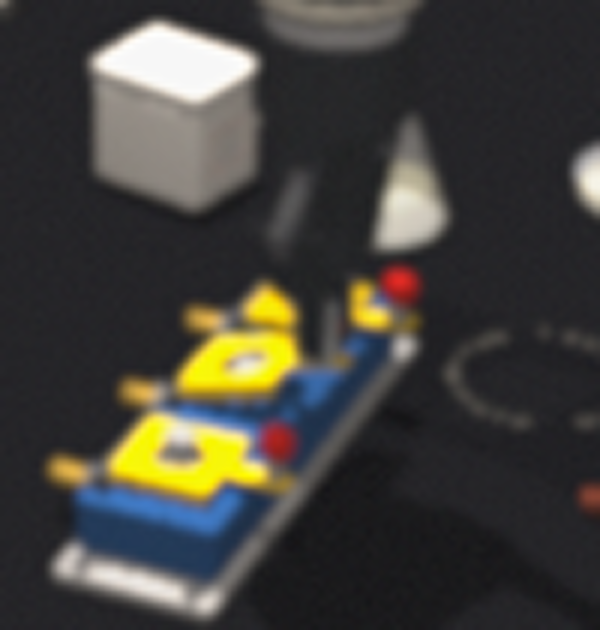

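The middle cap is rising with the ball still held at the same spot between the pads, and the other two caps are shut. I continue the arc.

```bash
python3 -m handwheel '[[-0.0036,-0.0048,-0.0008,0,0,0,0.05],[-0.0038,-0.0046,0,0,0,0,0.05],[-0.0042,-0.0042,0,0,0,0,0.05],[-0.0045,-0.0039,0,0,0,0,0.05],[-0.0048,-0.0035,0,0,0,0,0.05],[-0.005,-0.0032,0,0,0,0,0.05],[0,0,0,0,0,0,0.05]]'
python3 -m handwheel '[[-0.0053,-0.0028,0,0,0,0,0.05],[-0.0054,-0.0024,0,0,0,0,0.05],[-0.0037,-0.0014,0,0,0,0,0.05],[0,0,0,0,0,0,0.05],[0,0,0,0,0,0,0.05],[0,0,0,0,0,0,0.05],[0,0,0,0,0,0,0.05]]'
python3 - <<'E'
from h import *
c=optics.read_camera('wrist');save('w8',c['image'],s=1.5)
c=optics.read_camera('side');save('s8',c['image'],(215,110,315,215),6)
E
```

```text
time: 12.15
tool_pos: [0.5547, -0.14, 0.0974]
tcp_rot: [-0.026, 2.206, -2.208]
wrist_force: [-1.2, 0.3, -0.5]
width: 0.18
time: 13.02
tool_pos: [0.5681, -0.1396, 0.1034]
tcp_rot: [-0.027, 2.207, -2.208]
wrist_force: [-1.0, -4.3, -2.0]
width: 0.181
```

View pics/w8.png

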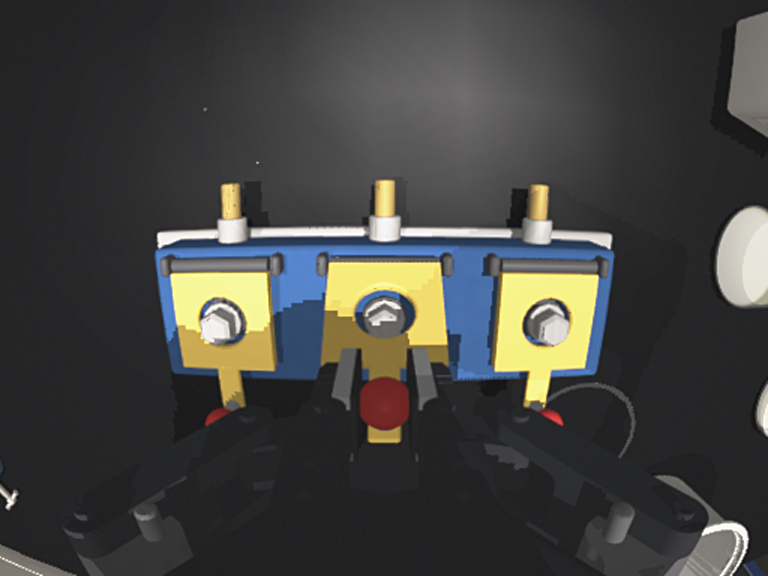

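View pics/s8.png

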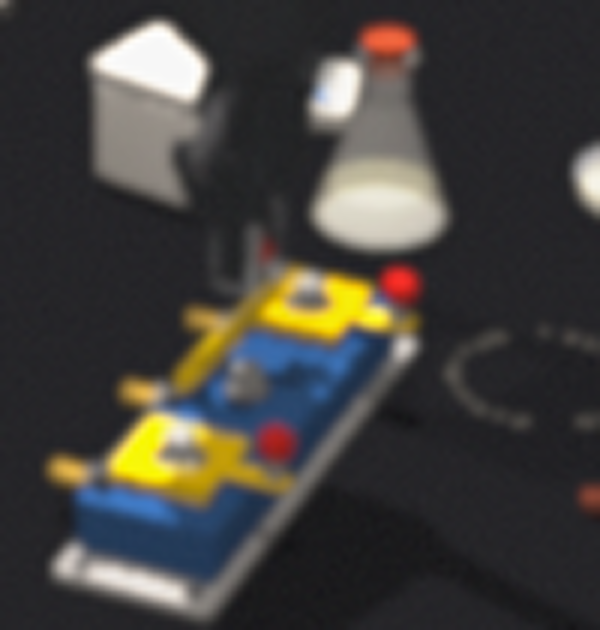

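The cap stands well up in the side view: the plate edge runs from (180,390) to (265,300) and the ball at (265,250) is between the fingers. Geometry from the TCP gives about 0.94 rad. The other caps are shut. I relax the side load, hold, and verify that it is at rest.

```bash
python3 -m handwheel '[[0,0,0.0006,0,0,0,0.05],[0,0,0,0,0,0,0.05],[0,0,0,0,0,0,0.05],[0,0,0,0,0,0,0.05]]'
python3 - <<'E'
from h import *
c=optics.read_camera('wrist');save('w9',c['image'],s=1.5)
s=bot.read_state();b=np.array(s['tool_pos'])+[0,0,.016]
print(b,np.arctan2(b[2]-.045,.594-b[0])-.294,np.abs(s['joint_vel']).max(),s['time'])
d=np.load('cams.npz');t=optics.read_camera('top')
diff=np.abs(t['image'].astype(int)-d['timage']).sum(2)
for n,(x,y) in dict(flask=(510,252),vial=(227,256),clamp=(240,345)).items():
    u,v=int(x/1.5),int(y/1.5);print(n,diff[v-8:v+9,u-8:u+9].mean())
save('t9',t['image'],s=1.5)
E
```

```text
time: 13.62
tool_pos: [0.5681, -0.1396, 0.1034]
tcp_rot: [-0.028, 2.208, -2.208]
wrist_force: [-1.0, -1.6, -0.4]
width: 0.184
[ 0.56806919 -0.13966279  0.11942472] 0.9415327860092468 0.0013692234346584376 13.675
flask 3.98961937716263
vial 6.8166089965397925
clamp 5.833910034602076
```

View pics/t9.png

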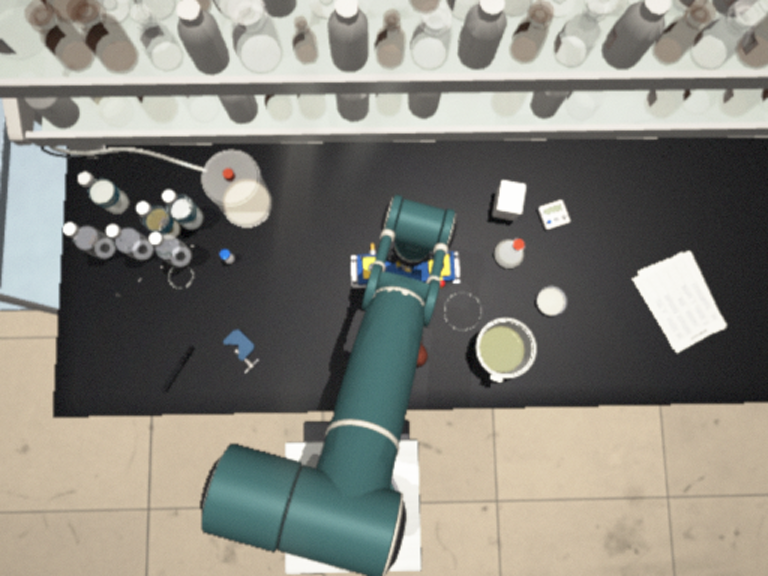

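The flask (510,252), vial (227,256) and clamp (240,345) have not moved. The arm is at rest with the cap at about 0.94 rad, so I hand in.

```bash
python3 -c "
from workcell import workorder;print(workorder.finish_job())"
```

```text
the job is handed in; nothing more can be done
None
```

I tapped the bolts left, middle, right, found the middle one loose, and handed the job in with its cap held up at about 0.94 rad (54°).

- **Taps:** The left bolt stood firm at 14 N and the right one at about 7 N. The middle bolt sank 7 mm to its stop, felt at z = 0.055 m with 5 N. Its sunken head shows in the wrist camera.
- **Cap:** I gripped the middle cap's red ball knob between the pads and lifted it in an arc about its hinge. The 0.94 rad is worked out from the tool position and agrees with the side view.
- **Last checks:** The arm was at rest at 13.7 s and side force on the tool was under 2 N. The other two caps were shut, and the flask, vial and clamp were where they started.
- **One mismatch:** The gripper stopped at 0.18 open, about 15.5 mm on a linear scale, although the ball is 18 mm across. The pictures showed the ball held properly, so I took this as a scale or compliance effect.

No check failed, and handing in gave no verdict.

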